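# Put away the gauging pieces after a measuring run

## Robot

A 7-joint arm with a two-finger parallel gripper is mounted at the origin on the work surface. World frame = base frame: x ahead of the robot, y to its left, z up, the work surface at z = 0. Lengths are in m, angles in degrees, forces in N, time in s.
With the tool pointing down it reaches from about 0.425 to 0.875 m from the base axis. Payload 4.7 kg.
Tool frame: the origin (TCP) lies at the very end of the fingers, on their centre line; the grasp point (between the pads) lies 19 mm behind it; z points along the fingers, y is the direction in which the jaws open and shut (so a half turn about z gives the same grasp; the last joint's range is limited). The gripper opens to 87 mm and grips with 3 to 60 N. Pads are 19 mm wide; open, the fingers measure 117 mm over their backs; the gripper's body (75 mm by 190 mm) begins 51 mm behind the grasp point.
Start: joints at [-73.276, 18.392, -4.016, 83.108, 1.295, 78.541, -3.26], TCP at [0.178, 0.625, 0.223] pointing down, gripper open.
Joint ranges: [-163.93, 163.93], [-17.29, 119.83], [-79.2, 71.16], [3.27, 140.29], [-89.18, 269.18], [5.43, 117.66], [-154.24, 154.24]. Speed limits (degrees/s): [147.25, 147.25, 180, 180, 180, 180, 180].

## Interface

Orientations are given as [roll, pitch, yaw] about the fixed x, y, z axes, in that order (R = Rz(yaw) Ry(pitch) Rx(roll)).
In Python, from cell import env gives the robot as it stands.
- The arm moves only by the tool servo_tool, never from a script. Its argument "increments" is a list that holds one entry, the list of rows, each a list of 7 numbers: the shift along the tool's x, y, z in m, then the turn, a rotation vector about the tool's x, y, z in degrees, then the opening, from -1 (shut) to 1 (fully open). In form: [[[dx, dy, dz, rx, ry, rz, fingers], ...]]. A call has 1 to 20 rows; each row is the pose to reach, as a shift and turn from the pose commanded when the call began, along the tool's axes at that moment; what a row does not reach only later rows make up. A row lasts 1/10 s, in which the tool goes at most 50 mm and 8.59 degrees, less where a joint would pass 70% of its speed; a pose out of reach is approached as far as the arm can. A call with a gripper value outside its range is refused whole. The fingers move at their own pace and stop on an object; "squeeze" is the grip in N (left out, the last holds). Time passes only in rows, so rows that repeat a pose let the fingers close. It gives the time, the measured TCP pose, the force and the opening at its end, in the units of the state.
- env.get_obs(): the state, without advancing time (a new reading comes with each control period).
- env.read_camera(name): name is "scene" or "side" or "wrist"; returns a dict with "frame" (384x512x3 uint8, blue, green, red), "intrinsics" (3x3 intrinsics, pixels), "rvec" (rotation vector, rad) and "tvec" (3), from world to camera coordinates, as OpenCV has them. Camera axes: x right, y down, z forward; pixel columns grow to the right and rows downward; lengths in m; the calibration is good to about 2 mm. A picture is of the moment at which its call begins. There is no depth.
- env.sign_off(): hands the job in, once; it reports no verdict.
The state is a dict: "time_s": time; "qpos": joint angles; "joint_velocities": joint speeds; "effort": joint torques, N m; "tool_pos": TCP position; "tool_rot": TCP orientation; "force": force on the tool from outside, world axes, zero at the start; "wrist_torque": the same for the moment, N m; "grip_width": finger opening in m.
Only numpy, scipy, OpenCV 4.12 (cv2) and the standard library are available. Lean on these libraries where they do the work, as an engineer would, in place of code of your own. Each camera call takes 0.05 s, during which the arm holds its last target.

## Task

Put the gauging pieces away in their grey trays: both setting rings in the round dish, both vee blocks in the wide rectangular tray, and the long thin parallel bar in the narrow tray. Set each piece down gently, without dropping it, so that in the end all stand upright as they do now, flat on the floor of their tray, none on another piece or on a rim. Leave the jar and the computer mouse where they are.

Things in the scene. Friction and masses are not known exactly. Their poses are not given: they have to be found in the camera images.
- ring_a: setting ring of bright steel, a plain round ring standing on its end: 36 outside diameter, bore 20, 28 high, about 0.14 kg. Origin at the centre of its underside, z up along its axis. One of two alike.
- ring_b: setting ring of bright steel, a plain round ring standing on its end: 36 outside diameter, bore 20, 28 high, about 0.14 kg. Origin at the centre of its underside, z up along its axis. One of two alike.
- vee_a: steel vee block, a dark rectangular block with a V groove along its top: 46 long (x, the way the groove runs) by 36 wide (y) by 30 high; groove 24 wide and 12 deep, the flat sides at y = +-18 are the ones to grip; about 0.34 kg. Origin at the centre of its underside, z up. One of two alike.
- vee_b: steel vee block, a dark rectangular block with a V groove along its top: 46 long (x, the way the groove runs) by 36 wide (y) by 30 high; groove 24 wide and 12 deep, the flat sides at y = +-18 are the ones to grip; about 0.34 kg. Origin at the centre of its underside, z up. One of two alike.
- parallel: long thin bar of bright steel (a machinist's parallel) standing on its narrow edge: 100 long (x) by 14 thick (y) by 28 high, about 0.29 kg, two dark holes in its sides (look only). Origin at the centre of its underside, z up.
- dish: round shallow grey dish, 120 outside and 112 inside diameter. Origin at its centre on the table, z up. The tray is fixed to the table; floor 4 thick, walls 4 thick, rim 12 above the table.
- wide_tray: wide rectangular shallow grey tray, 138 by 78 outside, 130 (x) by 70 (y) inside. Origin at its centre on the table, z up. The tray is fixed to the table; floor 4 thick, walls 4 thick, rim 12 above the table.
- narrow_tray: narrow rectangular shallow grey tray, 138 by 44 outside, 130 (x) by 36 (y) inside. Origin at its centre on the table, z up. The tray is fixed to the table; floor 4 thick, walls 4 thick, rim 12 above the table.
- jar: bystander: loose glass jar with a white cap, 48 diameter, 65 high. Origin at the centre of its underside.
- mouse: bystander: loose white computer mouse, 100 (x) by 58 (y) by 30 high. Origin at the centre of its underside.
Mind the look-alikes: they are no part of the job. What is shaped like the dish but pink is not meant. Several things have the shape of the parallel; the one meant has the colours described above.

How it is judged:
By the outcome, as a careful person would: the job done as asked, in the order asked, and still so for the second after the job is handed in, with the robot touching nothing.
It also fails if it takes over 120 s, if anything falls off the work surface, if the arm or the gripper's body presses on something with over 40 N, if the wrist force passes 120 N, or if a joint passes its speed limit or range.

## Working session

There is one attempt and no reset: what is moved stays moved. The work goes in short steps, Python scripts to look and compute and a tool call to move; the robot and the scene stay as the last step left them, time stands still between calls to the robot, and variables do not carry over. Pictures are saved under pics/ and viewed, and the job is handed in when it is done.

Besides the shell and the picture viewer there is one more tool, called as name([rows], argument=value, ...), one row to a line, values as JSON. servo_tool: Moves the arm, as the interface text tells. Its arguments: {"type":"object","properties":{"increments":{"type":"array","items":{"type":"array","items":{"type":"array","items":{"type":"number"}}}},"squeeze":{"type":"number"}},"required":["increments"]}

```bash
ls; mkdir -p pics
python3 - <<'E'
from cell import env
import cv2
print(env.get_obs())
for n in ("scene","side","wrist"):
    c=env.read_camera(n); cv2.imwrite(f"pics/{n}0.png",c["frame"]); print(n,c["intrinsics"].tolist(),c["rvec"],c["tvec"])
E
```

```text
pics
{'time_s': 0.0, 'qpos': array([-73.27454222,  18.44153247,  -4.01634672,  83.17574076,
         1.29326296,  78.54032003,  -3.25967123]), 'joint_velocities': array([ 0.08297344, -0.01725867,  0.07004013, -0.03159829, -0.03856935,
       -0.01732916, -0.05955391]), 'effort': array([ 3.33510934e-04, -4.91277766e+01, -4.03899886e-01, -3.12532496e+01,
       -6.41273288e-02,  4.34179860e-02,  1.59121837e-04]), 'tool_pos': array([0.17814178, 0.62452951, 0.22142624]), 'tool_rot': array([-1.79887558e+02,  3.78818390e-03,  1.64085070e+02]), 'force': array([-0.8234395 , -0.39971968, -1.02855172]), 'wrist_torque': array([-0.00071487, -0.01416983,  0.01111197]), 'grip_width': 0.08684421054455496}
scene [[351.14681099694144, 0.0, 254.43446999118098], [0.0, 351.14681099694144, 188.8425433343884], [0.0, 0.0, 1.0]] [ 2.29299835  1.13866522 -0.34821085] [-0.34078759 -0.3354941   1.27480401]
side [[427.76387889873575, 0.0, 251.5650026486281], [0.0, 427.76387889873575, 188.15345172820878], [0.0, 0.0, 1.0]] [ 2.39852977 -0.10811748  0.03503403] [-0.56411607  0.06464201  1.03116104]
wrist [[301.5792308303169, 0.0, 255.9301416023403], [0.0, 301.5792308303169, 195.42085082815893], [0.0, 0.0, 1.0]] [-2.32285833 -1.75518394 -0.24210617] [-0.64983388 -0.03444358  0.38991186]
```

View pics/scene0.png

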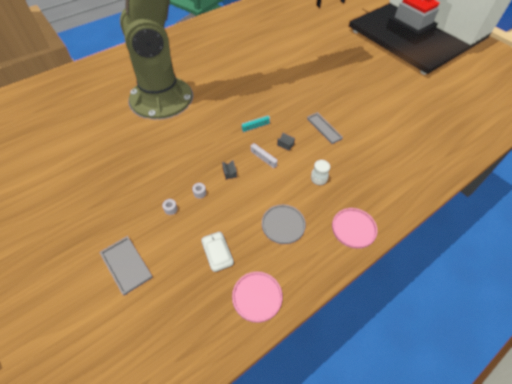

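View pics/side0.png

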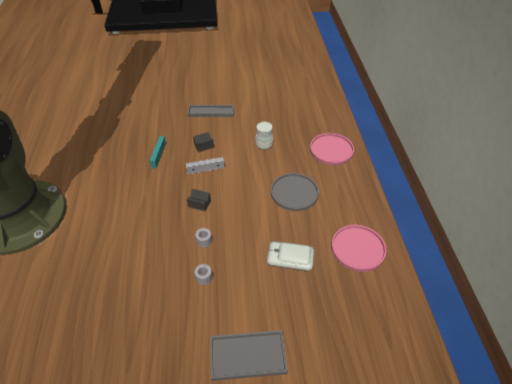

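View pics/wrist0.png

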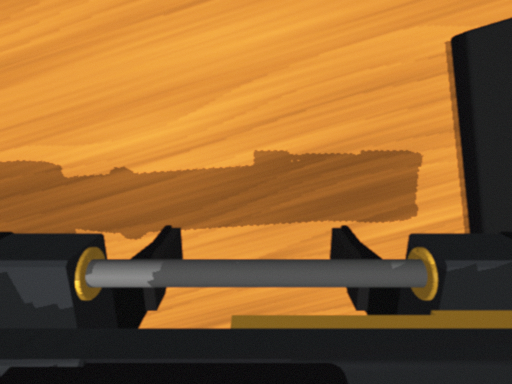

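Scene: rings at (170,206) and (200,189); vee blocks at (230,170) and (286,142); bright parallel at (263,155), with a teal look-alike bar at (256,123). The grey dish is at (283,224), with pink look-alikes at (354,228) and (258,297). The wide tray is at (127,265), the narrow tray at (325,128), the jar at (320,172) and the mouse at (217,252). Next is a close crop.

Run:
```python
import cv2,numpy as np
s=cv2.imread("pics/scene0.png");d=cv2.imread("pics/side0.png")
cv2.imwrite("pics/c1.png",cv2.resize(s[100:300,90:350],None,fx=3,fy=3,interpolation=cv2.INTER_CUBIC))
cv2.imwrite("pics/c2.png",cv2.resize(d[95:295,145:345],None,fx=3,fy=3,interpolation=cv2.INTER_CUBIC))
```

```text
(no output)
```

View pics/c1.png

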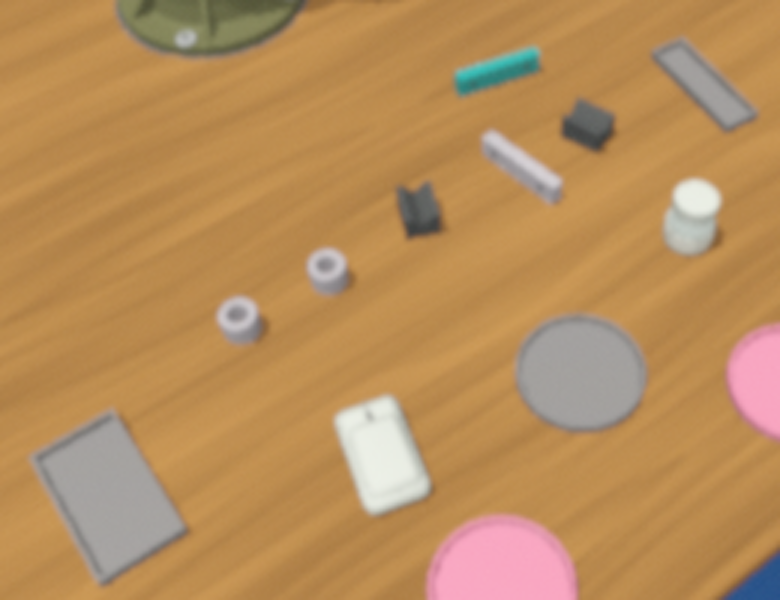

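View pics/c2.png

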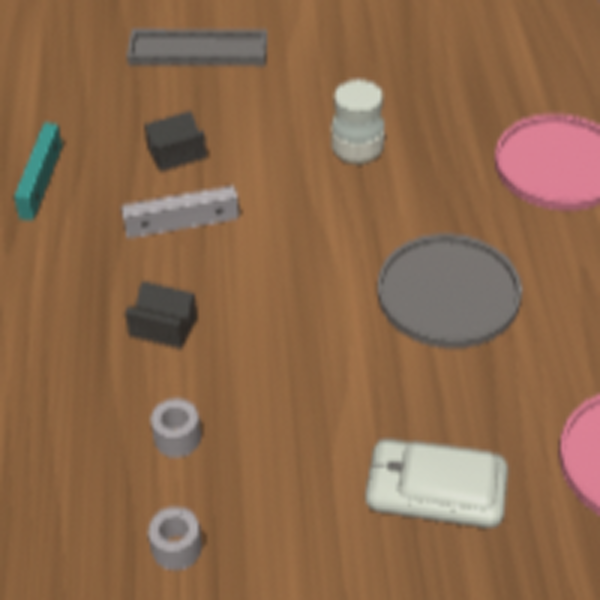

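The crops confirm it. The bright bar at c2 (181,212) has two dark holes in its side, and the teal bar is the look-alike. Both grey rectangular trays, the grey dish, both rings and both vee blocks are clear. Next I cast rays from both views.

```bash
cat > h.py <<'E'
import cv2,numpy as np
from cell import env
from scipy.spatial.transform import Rotation as R
def cast(c,px,z):
    px=np.atleast_2d(np.float64(px))
    M=cv2.Rodrigues(np.array(c["rvec"]))[0];t=np.ravel(c["tvec"]);C=-M.T@t
    u=cv2.undistortPoints(px.reshape(-1,1,2),np.array(c["intrinsics"]),None).reshape(-1,2)
    d=np.c_[u,np.ones(len(u))]@M
    return C+d*((z-C[2])/d[:,2])[:,None]
def proj(c,P):
    return cv2.projectPoints(np.float64(P).reshape(-1,1,3),np.array(c["rvec"]),np.array(c["tvec"]),np.array(c["intrinsics"]),None)[0].reshape(-1,2)
def cam(n,tag=None):
    c=env.read_camera(n)
    if tag: cv2.imwrite(f"pics/{tag}.png",c["frame"])
    return c
E
python3 - <<'E'
from h import *
S=cam("scene");D=cam("side")
def p(name,a,b,z):
    a=np.array(a)/3+[90,100];b=np.array(b)/3+[145,95]
    print(name,cast(S,a,z)[0,:2].round(3),cast(D,b,z)[0,:2].round(3))
p("ring1",(239,315),(175,530),.028);p("ring2",(327,266),(176,422),.028)
p("vee near",(418,212),(161,315),.015);p("vee far",(588,126),(176,140),.015)
p("par e1",(490,139),(126,220),.014);p("par e2",(555,187),(237,207),.014);p("parc",(521,165),(181,212),.014)
p("narrow",(704,85),(198,47),.008);p("dish",(581,373),(450,290),.008);p("jar",(690,235),(358,140),.01)
print([cast(S,np.array(q)/3+[90,100],.012)[0,:2].round(3) for q in [(113,412),(187,530),(104,582),(33,458)]])
print([cast(S,np.array(q)/3+[90,100],.012)[0,:2].round(3) for q in [(683,40),(756,114),(727,130),(653,53)]])
print("teal",cast(S,np.array((497,70))/3+[90,100],.015)[0,:2], "mouse",cast(S,np.array((382,455))/3+[90,100],.015)[0,:2])
hsv=cv2.cvtColor(D["frame"],cv2.COLOR_BGR2HSV)
for nm,C in (("scene",S),("side",D)):
    f=C["frame"];h=cv2.cvtColor(f,cv2.COLOR_BGR2HSV)
    m=((h[...,1]<50)&(h[...,2]<185)&(h[...,2]>60)).astype(np.uint8)*255
    cs,_=cv2.findContours(m,0,2)
    for k in cs:
        if cv2.contourArea(k)<150: continue
        W=cast(C,k.reshape(-1,2),.010)[:,:2]
        r=cv2.minAreaRect((W*1000).astype(np.float32))
        if max(r[1])<160: print(nm,cv2.boundingRect(k),np.round(r[0],1),np.round(r[1],1),round(r[2],1))
E
```

```text
ring1 [ 0.45  -0.211] [ 0.447 -0.216]
ring2 [ 0.452 -0.116] [ 0.448 -0.123]
vee near [ 0.441 -0.004] [ 0.437 -0.006]
vee far [0.454 0.21 ] [0.452 0.207]
par e1 [0.405 0.115] [0.407 0.108]
par e2 [0.498 0.128] [0.504 0.115]
parc [0.454 0.118] [0.455 0.113]
narrow [0.48  0.359] [0.475 0.355]
dish [0.679 0.01 ] [0.676 0.006]
jar [0.625 0.199] [0.62  0.197]
[array([ 0.462, -0.347]), array([ 0.598, -0.347]), array([ 0.597, -0.42 ]), array([ 0.461, -0.421])]
[array([0.415, 0.387]), array([0.548, 0.37 ]), array([0.546, 0.328]), array([0.41 , 0.345])]
teal [0.32808295 0.18312905] mouse [ 0.64061232 -0.18162382]
scene (483, 348, 29, 36) [1246.5  154.9] [112.8  37.4] 90.0
scene (101, 238, 51, 56) [ 526.4 -385.3] [ 76.8 139.5] 89.8
scene (262, 205, 43, 38) [675.5  11.3] [116.1 116.5] 52.9
scene (308, 113, 34, 30) [476.7 357.9] [ 44.7 138.7] 83.3
side (210, 331, 77, 49) [ 524.3 -388. ] [ 79.9 137.1] 89.9
side (195, 264, 17, 21) [ 444.5 -209.8] [33.9 49.3] 0.1
side (267, 242, 47, 29) [ 635.6 -180.2] [64.  99.4] 74.6
side (195, 228, 17, 19) [ 445.8 -113.5] [34.4 52.3] 6.3
side (188, 190, 21, 14) [436.4  11. ] [35.7 48.2] 67.0
side (271, 173, 48, 37) [674.6   8.7] [121.  117.5] 84.7
side (186, 157, 38, 17) [453.7 119.5] [100.9  41.6] 8.9
side (256, 129, 17, 20) [620.3 211.6] [80.9 45.3] 84.5
side (188, 105, 46, 11) [473.  355.7] [ 49.1 136.8] 84.6
```

```bash
cat >> h.py <<'E'
def go(x,y,z,yaw,o=None):
    o=o or env.get_obs()
    A=R.from_euler("xyz",o["tool_rot"],degrees=True);B=R.from_euler("xyz",[180,0,yaw],degrees=True)
    d=A.inv().apply(np.array([x,y,z])-o["tool_pos"]);r=(A.inv()*B).as_rotvec(degrees=True)
    print("d",d.round(4).tolist(),"r",r.round(2).tolist())
E
python3 - <<'E'
from h import *
c=cam("wrist");o=env.get_obs()
M=cv2.Rodrigues(np.array(c["rvec"]))[0];C=-M.T@np.ravel(c["tvec"])
A=R.from_euler("xyz",o["tool_rot"],degrees=True)
print("cam in tool",A.inv().apply(C-o["tool_pos"]).round(3),"axis x,y,z in tool\n",A.inv().apply(M).round(3))
go(.50,.20,.28,90)
E
```

```text
cam in tool [ 0.074  0.    -0.162] axis x,y,z in tool
 [[ 0.001  1.    -0.   ]
 [-0.962  0.001 -0.272]
 [-0.272  0.001  0.962]]
d [-0.4259, -0.3205, -0.0576] r [-0.03, 0.02, 74.09]
```

servo_tool([
  [[-0.21,-0.16,-0.03,0,0,37,1],[-0.21,-0.16,-0.03,0,0,37,1],[-0.21,-0.16,-0.03,0,0,37,1],[-0.21,-0.16,-0.03,0,0,37,1],[-0.21,-0.16,-0.03,0,0,37,1],[-0.426,-0.32,-0.058,0,0,74.1,1],[-0.426,-0.32,-0.058,0,0,74.1,1],[-0.426,-0.32,-0.058,0,0,74.1,1],[-0.426,-0.32,-0.058,0,0,74.1,1],[-0.426,-0.32,-0.058,0,0,74.1,1],[-0.426,-0.32,-0.058,0,0,74.1,1],[-0.426,-0.32,-0.058,0,0,74.1,1],[-0.426,-0.32,-0.058,0,0,74.1,1],[-0.426,-0.32,-0.058,0,0,74.1,1]],
])

```text
time_s: 1.7
tool_pos: [0.4993, 0.202, 0.2803]
tool_rot: [-180.0, -0.0, 90.1]
force: [0.1, -0.4, -0.1]
grip_width: 0.0872
```

Run:
```python
from h import *
c=cam("wrist","w1");go(.46,-.02,.27,90)
```

```text
d [-0.2221, -0.0398, 0.0102] r [-0.04, -0.02, 0.15]
```

View pics/w1.png

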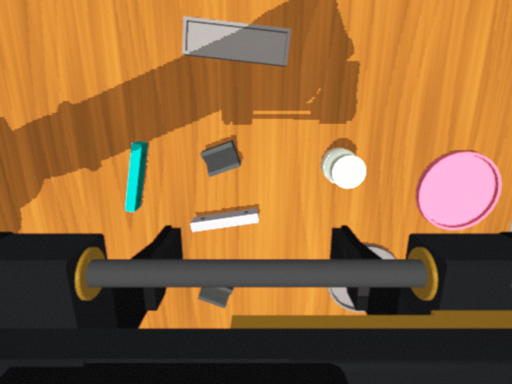

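The wrist view shows the narrow tray at (237,41), the far vee at (221,157), the bar at (225,218), teal at (136,177) and the jar at (343,168). I'll move on to see the nearer pieces.

servo_tool([
  [[-0.24,-0.04,0.02,0,0,0,1],[-0.24,-0.04,0.02,0,0,0,1],[-0.24,-0.04,0.02,0,0,0,1],[-0.24,-0.04,0.02,0,0,0,1],[-0.24,-0.04,0.02,0,0,0,1],[-0.24,-0.04,0.02,0,0,0,1],[-0.24,-0.04,0.02,0,0,0,1],[-0.24,-0.04,0.02,0,0,0,1]],
])

```text
time_s: 2.55
tool_pos: [0.4603, -0.0373, 0.2606]
tool_rot: [180.0, -0.0, 90.2]
force: [-0.3, 0.5, 0.6]
grip_width: 0.0866
```

Run:
```python
from h import *
c=cam("wrist","w2");np.savez("w2.npz",**c);print(env.get_obs()["tool_pos"])
```

```text
[ 0.46034989 -0.03729122  0.26056331]
```

servo_tool([
  [[-0.24,0,0,0,0,0,1],[-0.24,0,0,0,0,0,1],[-0.24,0,0,0,0,0,1],[-0.24,0,0,0,0,0,1],[-0.24,0,0,0,0,0,1],[-0.24,0,0,0,0,0,1],[-0.24,0,0,0,0,0,1],[-0.24,0,0,0,0,0,1]],
])

```text
time_s: 3.4
tool_pos: [0.4611, -0.277, 0.2601]
tool_rot: [-180.0, -0.0, 90.2]
force: [-0.6, 0.1, -0.7]
grip_width: 0.0873
```

Run:
```python
from h import *
c=cam("wrist","w3");np.savez("w3.npz",**c);print(env.get_obs()["tool_pos"])
```

```text
[ 0.46113375 -0.27701029  0.26026198]
```

View pics/w2.png

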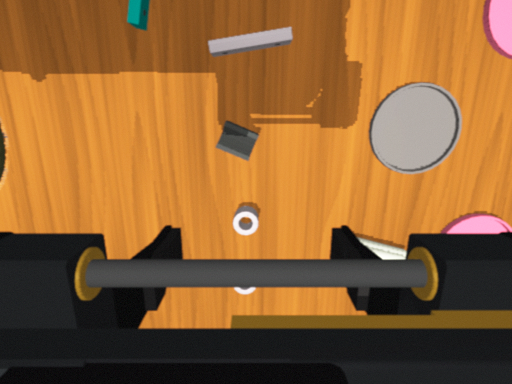

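View pics/w3.png

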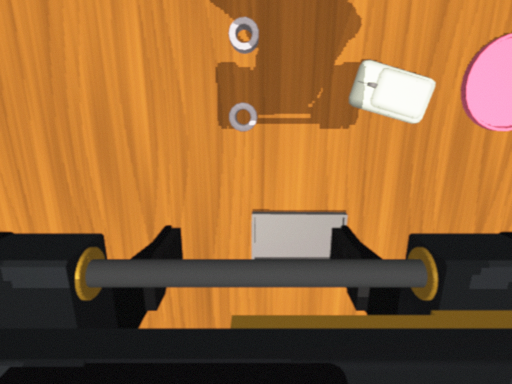

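w3 shows the rings at (243,36) and (243,117), the wide tray at about (300,235) and the mouse at (393,92). w2 shows the near vee at (238,140), a ring at (245,222), the dish at (415,128) and the bar at (250,41). I'll zoom in for measuring.

Run:
```python
from h import *
a=cv2.imread("pics/w3.png");b=cv2.imread("pics/w2.png");e=cv2.imread("pics/w1.png")
z=lambda i,x,y,n:cv2.resize(i[y:y+n,x:x+n],(390,390),interpolation=cv2.INTER_CUBIC)
m=np.zeros((590,790,3),np.uint8)
def zz(i,x,y,w,h):return cv2.resize(i[y:y+h,x:x+w],(w*6,h*6),interpolation=cv2.INTER_CUBIC)
m=np.vstack([np.hstack([zz(a,215,10,55,45),zz(a,215,95,55,45)]),np.hstack([zz(b,210,115,55,45),zz(e,193,135,55,45)])])
cv2.imwrite("pics/z1.png",m)
```

```text
(no output)
```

View pics/z1.png

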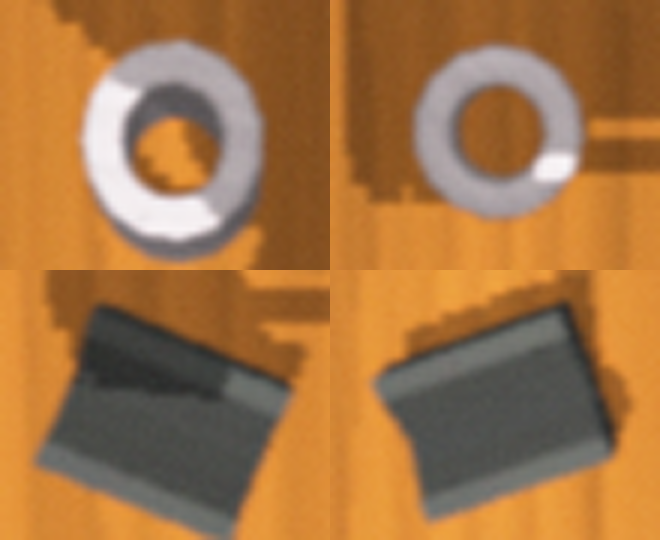

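Run:
```python
from h import *
w2=dict(np.load("w2.npz"));w3=dict(np.load("w3.npz"))
# w1 pose: same yaw as w3 (90.1 vs 90.2); shift centre
M=cv2.Rodrigues(w3["rvec"])[0];C=-M.T@w3["tvec"].ravel()
Rz=R.from_euler("z",-0.08,degrees=True)
C1=np.array([.4993,.2018,.2801])+Rz.apply(C-np.array([.4611,-.2770,.2601]))
M1=M@Rz.inv().as_matrix();w1=dict(intrinsics=w3["intrinsics"],rvec=cv2.Rodrigues(M1)[0],tvec=-M1@C1)
print("far ring a",cast(w3,(243.7,33.3),.028)[0,:2],"near ring b",cast(w3,(243,117),.028)[0,:2])
def vee(c,pts,off,name):
    P=cast(c,np.array(pts)/6+off,.030)[:,:2]
    ctr=P.mean(0);d=(P[1]-P[0]+P[2]-P[3]);e=(P[2]-P[1]+P[3]-P[0])
    print(name,ctr.round(4),"edge1",np.linalg.norm(d)/2,"ang",np.degrees(np.arctan2(d[1],d[0])),"edge2",np.linalg.norm(e)/2,np.degrees(np.arctan2(e[1],e[0])))
vee(w2,[(98,35),(290,113),(235,268),(38,190)],[210,115],"vee near")
vee(w1,[(50,110),(235,35),(277,182),(100,248)],[193,135],"vee far")
def seg(c,name,z,roi,lo,hi,ms=60):
    f=c["frame"] if "frame" in c else cv2.imread("pics/w1.png");x,y,w,h=roi
    hs=cv2.cvtColor(f,cv2.COLOR_BGR2HSV);m=((hs[...,1]<ms)&(hs[...,2]>lo)&(hs[...,2]<hi)).astype(np.uint8)
    q=np.zeros_like(m);q[y:y+h,x:x+w]=m[y:y+h,x:x+w]
    k=max(cv2.findContours(q,0,1)[0],key=cv2.contourArea)
    r=cv2.minAreaRect((cast(c,k.reshape(-1,2),z)[:,:2]*1000).astype(np.float32));print(name,np.round(r,1) if 0 else r)
seg(w1,"narrow",.012,(170,5,140,70),70,255);seg(w2,"dish",.012,(355,70,115,112),70,255)
seg(w1,"bar(w1)",.028,(180,195,90,40),60,255);seg(w2,"bar(w2)",.028,(200,20,100,40),60,255,80)
go(.50,-.47,.26,90)
```

```text
far ring a [ 0.44677909 -0.11477011] near ring b [ 0.44527808 -0.21043605]
vee near [0.4375 0.    ] edge1 0.04465525814113413 ang -21.50636733479574 edge2 0.03530438134321729 -111.15321378805004
vee far [0.4515 0.2119] edge1 0.04501256844651025 ang 21.302583334607913 edge2 0.03414711939336624 -73.63947398641415
narrow ((473.246337890625, 362.541748046875), (44.50461959838867, 136.77032470703125), 84.2627182006836)
dish ((673.1121826171875, 14.099456787109375), (118.15151977539062, 118.76908111572266), 50.658721923828125)
bar(w1) ((453.14093017578125, 122.33313751220703), (100.25276947021484, 21.76755142211914), 8.91959285736084)
bar(w2) ((453.587890625, 116.03250885009766), (100.23765563964844, 18.345457077026367), 8.776124954223633)
d [-0.1931, 0.0381, 0.0001] r [-0.02, -0.05, 0.23]
```

Run:
```python
from h import *
go(.4455,-.2105,.005,90)
```

```text
d [0.0663, -0.0153, 0.2553] r [-0.02, -0.05, 0.23]
```

servo_tool([
  [[0.0663,-0.0153,0.04,0,0,0.2,1],[0.0663,-0.0153,0.08,0,0,0.2,1],[0.0663,-0.0153,0.12,0,0,0.2,1],[0.0663,-0.0153,0.16,0,0,0.2,1],[0.0663,-0.0153,0.19,0,0,0.2,1],[0.0663,-0.0153,0.19,0,0,0.2,1],[0.0663,-0.0153,0.19,0,0,0.2,1]],
])

```text
time_s: 4.15
tool_pos: [0.4453, -0.2123, 0.0711]
tool_rot: [-180.0, -0.0, 89.9]
force: [0.9, 0.3, 0.5]
grip_width: 0.087
```

Run:
```python
from h import *
c=cam("wrist","w4");c=cam("side");f=c["frame"];cv2.imwrite("pics/s4.png",cv2.resize(f[160:320,130:290],None,fx=3.5,fy=3.5))
go(.4455,-.2105,.005,90)
```

```text
d [0.0026, -0.0013, 0.0675] r [0.2, 0.01, -0.15]
```

View pics/w4.png

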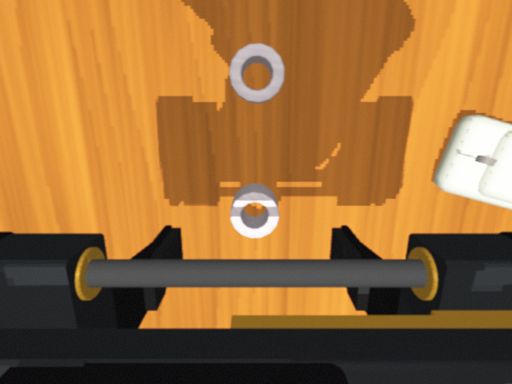

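View pics/s4.png

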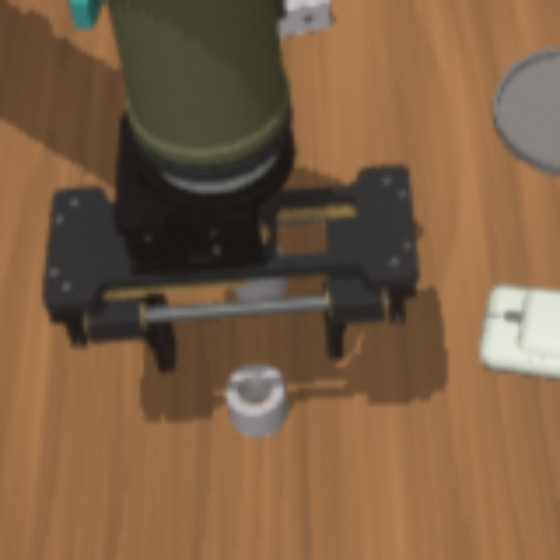

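In w4 ring_b is centred between the fingers, with its top at (255,217). Ring_a is at (257,72).

Run:
```python
from h import *
c=cam("wrist");print(cast(c,[(254.5,216),(257,73)],.028)[:,:2]);go(.4455,-.2105,.005,90)
```

```text
[[ 0.44675427 -0.21233979]
 [ 0.44863184 -0.11546609]]
d [0.0027, -0.0014, 0.0675] r [0.22, 0.0, -0.16]
```

servo_tool([
  [[0.002,0,0.02,0,0,0,1],[0.002,0,0.04,0,0,0,1],[0.002,0,0.055,0,0,0,1],[0.002,0,0.066,0,0,0,1],[0.002,0,0.066,0,0,0,1],[0.002,0,0.066,0,0,0,-1],[0.002,0,0.066,0,0,0,-1],[0.002,0,0.066,0,0,0,-1],[0.002,0,0.066,0,0,0,-1],[0.002,0,0.066,0,0,0,-1],[0.002,0,0.066,0,0,0,-1],[0.002,0,0.066,0,0,0,-1],[0.002,0,0.066,0,0,0,-1],[0.002,0,0.066,0,0,0,-1],[0.002,0,0.066,0,0,0,-1]],
], squeeze=25)

```text
time_s: 5.8
tool_pos: [0.4447, -0.2111, 0.0045]
tool_rot: [-180.0, -0.0, 89.8]
force: [-1.8, 1.2, 0.4]
grip_width: 0.0344
```

servo_tool([
  [[0,0,-0.03,0,0,0,-1],[0,0,-0.07,0,0,0,-1],[0,0,-0.1,0,0,0,-1],[0.03,0.035,-0.1,0,0,0,-1],[0.06,0.07,-0.1,0,0,0,-1],[0.09,0.105,-0.1,0,0,0,-1],[0.12,0.14,-0.1,0,0,0,-1],[0.15,0.17,-0.1,0,0,0,-1],[0.18,0.205,-0.1,0,0,0,-1],[0.2,0.23,-0.1,0,0,0,-1],[0.2,0.23,-0.1,0,0,0,-1],[0.2,0.23,-0.1,0,0,0,-1],[0.2,0.23,-0.07,0,0,0,-1],[0.2,0.23,-0.05,0,0,0,-1],[0.2,0.23,-0.05,0,0,0,-1],[0.2,0.23,-0.05,0,0,0,-1]],
])

```text
time_s: 7.4
tool_pos: [0.6749, -0.0133, 0.0549]
tool_rot: [-180.0, 0.0, 89.7]
force: [-0.2, -0.0, -0.9]
grip_width: 0.0341
```

Run:
```python
from h import *
c=cam("wrist","w5");c=cam("side");f=c["frame"];cv2.imwrite("pics/s5.png",cv2.resize(f[100:260,210:370],None,fx=3.5,fy=3.5))
go(.674,-.010,.012,90)
```

```text
d [0.0029, -0.0024, 0.0443] r [0.14, -0.0, -0.27]
```

View pics/w5.png

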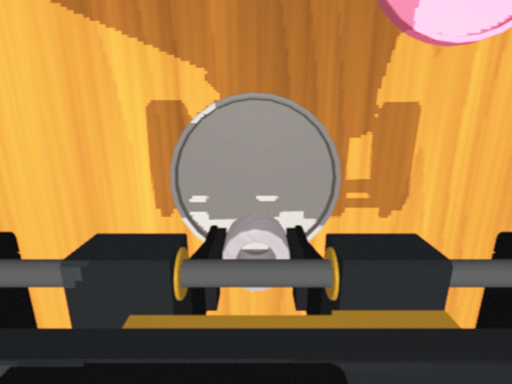

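View pics/s5.png

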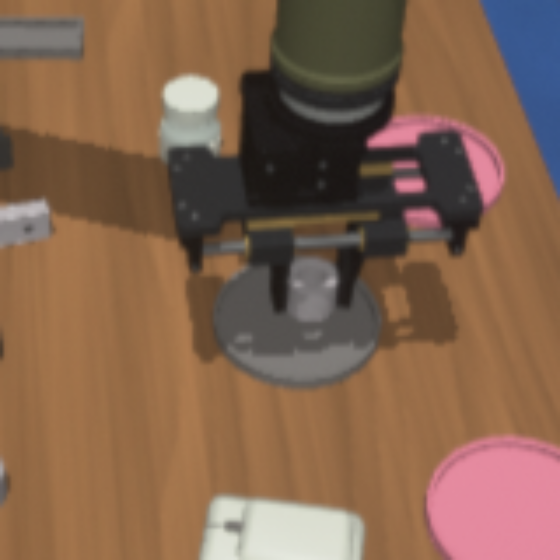

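The ring is held upright over the dish. The dish rim is visible from (170,175) to (340,175), with its top at (255,93).

Run:
```python
from h import *
c=cam("wrist");P=cast(c,[(255,93),(170.5,175),(340,175),(200,115),(312,116),(182,142),(329,142)],.012)[:,:2]
A=np.c_[2*P,np.ones(7)];s=np.linalg.lstsq(A,(P**2).sum(1),rcond=None)[0];print(s[:2],np.sqrt(s[2]+s[0]**2+s[1]**2));print(env.get_obs()["tool_pos"])
```

```text
[0.67716398 0.01292714] 0.05866758703702974
[ 0.67645279 -0.01266814  0.05633236]
```

servo_tool([
  [[0.003,0,0.02,0,0,0,-1],[0.003,0,0.035,0,0,0,-1],[0.003,0,0.041,0,0,0,-1],[0.003,0,0.043,0,0,0,-1],[0.003,0,0.044,0,0,0,-1],[0.003,0,0.0445,0,0,0,-1],[0.003,0,0.0445,0,0,0,-1]],
])

```text
time_s: 8.25
tool_pos: [0.676, -0.0091, 0.0107]
tool_rot: [179.9, -0.0, 89.8]
force: [0.0, 0.9, -0.4]
grip_width: 0.0345
```

servo_tool([
  [[0,0,0.0005,0,0,0,-1],[0,0,0.001,0,0,0,-1],[0,0,0.0015,0,0,0,-1],[0,0,0.002,0,0,0,-1],[0,0,0.002,0,0,0,-1]],
])

```text
time_s: 8.75
tool_pos: [0.6756, -0.0089, 0.0086]
tool_rot: [180.0, -0.0, 89.8]
force: [-2.2, -0.1, 2.4]
grip_width: 0.0341
```

servo_tool([
  [[0,0,0.0004,0,0,0,-1],[0,0,0.0008,0,0,0,-1],[0,0,0.0008,0,0,0,-1]],
])

```text
time_s: 9.05
tool_pos: [0.6756, -0.009, 0.0086]
tool_rot: [180.0, -0.0, 89.8]
force: [-3.6, 0.5, 8.2]
grip_width: 0.0347
```

servo_tool([
  [[0,0,0,0,0,0,-0.1],[0,0,0,0,0,0,0.05],[0,0,0,0,0,0,0.05],[0,0,0,0,0,0,0.05],[0,0,-0.01,0,0,0,0.05],[0,0,-0.03,0,0,0,0.05],[0,0,-0.06,0,0,0,0.1],[0,0,-0.1,0,0,0,0.5],[-0.04,-0.05,-0.1,0,0,0,1],[-0.08,-0.1,-0.1,0,0,0,1],[-0.1,-0.15,-0.1,0,0,0,1],[-0.105,-0.19,-0.1,0,0,0,1],[-0.105,-0.23,-0.1,0,0,0,1],[-0.105,-0.23,-0.08,0,0,0,1],[-0.105,-0.23,-0.06,0,0,0,1],[-0.105,-0.23,-0.06,0,0,0,1],[-0.105,-0.23,-0.06,0,0,0,1]],
])

```text
time_s: 10.75
tool_pos: [0.4455, -0.1135, 0.0679]
tool_rot: [180.0, 0.0, 89.8]
force: [-0.2, -0.5, 0.4]
grip_width: 0.0873
```

Run:
```python
from h import *
c=cam("wrist","w6");np.savez("w6.npz",**c);c=cam("side");f=c["frame"];cv2.imwrite("pics/s6.png",cv2.resize(f[100:280,170:370],None,fx=3.5,fy=3.5))
go(.4475,-.115,.005,90)
```

```text
d [-0.0014, 0.0011, 0.0632] r [0.07, 0.05, -0.22]
```

View pics/w6.png

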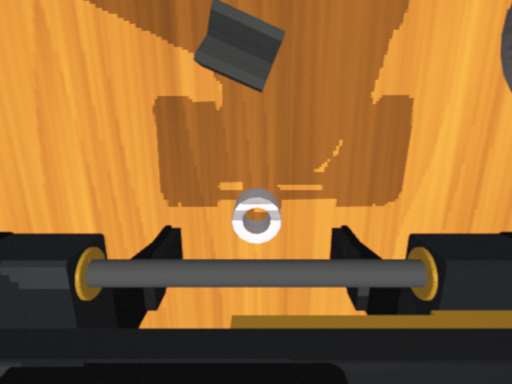

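View pics/s6.png

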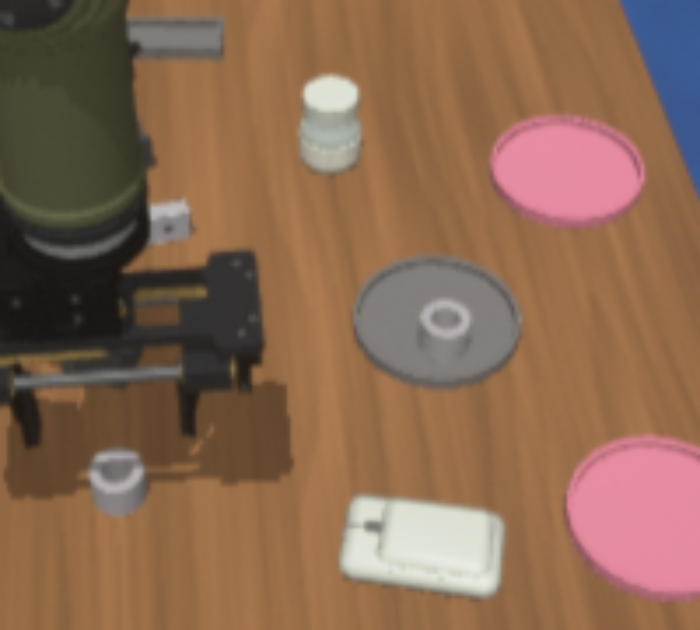

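Ring_b stands upright in the dish. Ring_a is centred between the fingers at (256,219).

Run:
```python
from h import *
c=dict(np.load("w6.npz"));print(cast(c,[(256.5,218)],.028)[:,:2])
P=cast(c,[(213.5,2),(283,34),(261.5,88),(196,56)],.03)[:,:2];print(P.mean(0));d=P[1]-P[0]+P[2]-P[3];print(np.degrees(np.arctan2(d[1],d[0])),np.linalg.norm(d)/2)
```

```text
[[ 0.4470044  -0.11260444]]
[ 0.43655145 -0.00120897]
-23.722580391288624 0.044214601595736244
```

servo_tool([
  [[-0.001,0.001,0.02,0,0,0,1],[-0.001,0.001,0.04,0,0,0,1],[-0.001,0.001,0.055,0,0,0,1],[-0.001,0.001,0.063,0,0,0,1],[-0.001,0.001,0.063,0,0,0,1],[-0.001,0.001,0.063,0,0,0,-1],[-0.001,0.001,0.063,0,0,0,-1],[-0.001,0.001,0.063,0,0,0,-1],[-0.001,0.001,0.063,0,0,0,-1],[-0.001,0.001,0.063,0,0,0,-1],[-0.001,0.001,0.063,0,0,0,-1],[-0.001,0.001,0.063,0,0,0,-1],[-0.001,0.001,0.063,0,0,0,-1],[-0.001,0.001,0.063,0,0,0,-1],[-0.001,0.001,0.063,0,0,0,-1]],
])

```text
time_s: 12.35
tool_pos: [0.4461, -0.1141, 0.0043]
tool_rot: [-180.0, -0.0, 89.8]
force: [-0.2, 0.4, 0.3]
grip_width: 0.0354
```

servo_tool([
  [[0,0,-0.03,0,0,0,-1],[0,0,-0.07,0,0,0,-1],[0,0,-0.1,0,0,0,-1],[0.02,0.035,-0.1,0,0,0,-1],[0.04,0.07,-0.1,0,0,0,-1],[0.06,0.105,-0.1,0,0,0,-1],[0.09,0.14,-0.1,0,0,0,-1],[0.12,0.18,-0.1,0,0,0,-1],[0.14,0.21,-0.1,0,0,0,-1],[0.15,0.23,-0.1,0,0,0,-1],[0.15,0.23,-0.1,0,0,0,-1],[0.15,0.23,-0.08,0,0,0,-1],[0.15,0.23,-0.05,0,0,0,-1],[0.15,0.23,-0.05,0,0,0,-1],[0.15,0.23,-0.05,0,0,0,-1]],
])

```text
time_s: 13.85
tool_pos: [0.6757, 0.0344, 0.054]
tool_rot: [-179.9, 0.0, 89.7]
force: [0.2, -0.2, -1.5]
grip_width: 0.0349
```

Run:
```python
from h import *
c=cam("wrist","w7");c=cam("side");f=c["frame"];cv2.imwrite("pics/s7.png",cv2.resize(f[100:260,210:370],None,fx=3.5,fy=3.5))
go(.676,.0360,.0085,90)
```

```text
d [0.0014, -0.0016, 0.0474] r [0.12, -0.01, -0.24]
```

View pics/s7.png

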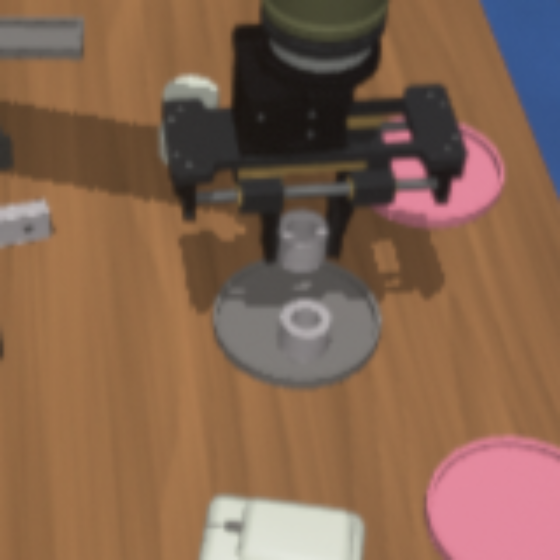

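Ring_a is held above the far side of the dish, clear of ring_b and the jar. Lowering.

servo_tool([
  [[0.001,0,0.02,0,0,0,-1],[0.001,0,0.035,0,0,0,-1],[0.001,0,0.041,0,0,0,-1],[0.001,0,0.043,0,0,0,-1],[0.001,0,0.044,0,0,0,-1],[0.001,0,0.0445,0,0,0,-1],[0.001,0,0.045,0,0,0,-1],[0.001,0,0.0455,0,0,0,-1],[0.001,0,0.0455,0,0,0,-1]],
])

```text
time_s: 14.85
tool_pos: [0.6769, 0.036, 0.009]
tool_rot: [180.0, -0.0, 89.8]
force: [0.3, 0.5, -2.0]
grip_width: 0.035
```

servo_tool([
  [[0,0,0.0004,0,0,0,-1],[0,0,0.0008,0,0,0,-1],[0,0,0.0012,0,0,0,-1],[0,0,0.0012,0,0,0,-1]],
])

```text
time_s: 15.25
tool_pos: [0.6769, 0.036, 0.0083]
tool_rot: [180.0, -0.0, 89.8]
force: [-2.4, 0.3, 4.9]
grip_width: 0.0347
```

servo_tool([
  [[0,0,0,0,0,0,-0.1],[0,0,0,0,0,0,0.05],[0,0,0,0,0,0,0.05],[0,0,0,0,0,0,0.05],[0,0,-0.01,0,0,0,0.05],[0,0,-0.03,0,0,0,0.05],[0,0,-0.06,0,0,0,0.1],[0,0,-0.1,0,0,0,0.5],[-0.01,-0.04,-0.12,0,0,-8,1],[-0.02,-0.08,-0.12,0,0,-16,1],[-0.03,-0.12,-0.12,0,0,-24,1],[-0.0365,-0.16,-0.12,0,0,-32,1],[-0.0365,-0.2,-0.12,0,0,-40,1],[-0.0365,-0.24,-0.1,0,0,-48,1],[-0.0365,-0.24,-0.08,0,0,-56,1],[-0.0365,-0.24,-0.08,0,0,-64,1],[-0.0365,-0.24,-0.08,0,0,-68,1],[-0.0365,-0.24,-0.08,0,0,-68,1],[-0.0365,-0.24,-0.08,0,0,-68,1]],
])

```text
time_s: 17.15
tool_pos: [0.4369, 0.0003, 0.088]
tool_rot: [179.9, 0.0, 157.7]
force: [-0.2, 0.3, 0.4]
grip_width: 0.087
```

Run:
```python
from h import *
c=cam("wrist","w8");np.savez("w8.npz",**c);c=cam("side");f=c["frame"];cv2.imwrite("pics/s8.png",cv2.resize(f[100:280,170:370],None,fx=3.5,fy=3.5))
go(.437,-.0005,.005,158)
```

```text
d [-0.0004, -0.0007, 0.0828] r [0.03, 0.02, -0.31]
```

View pics/w8.png

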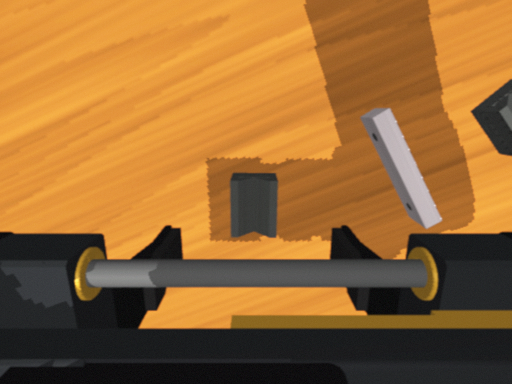

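View pics/s8.png

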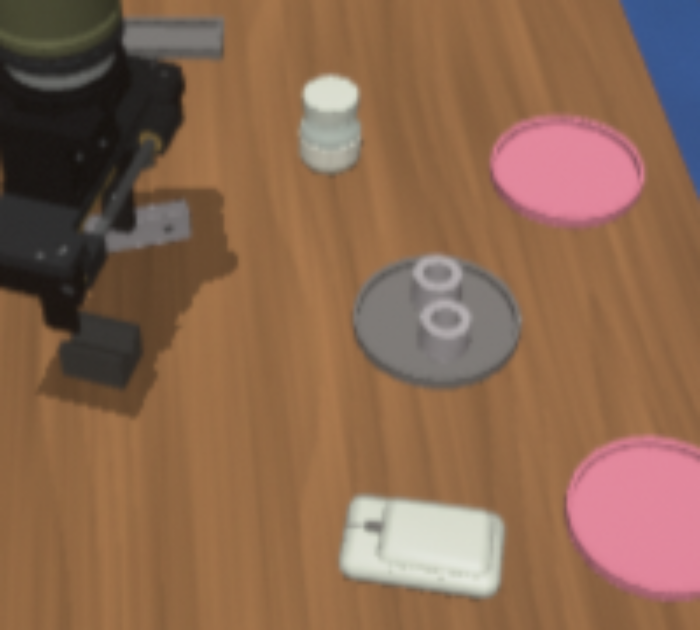

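Both rings are in the dish. The vee's sides are parallel to the jaws, with its top from (231,180) to (276,236).

Run:
```python
from h import *
c=dict(np.load("w8.npz"))
P=cast(c,[(231.5,181),(277,181),(276,237),(231,236)],.03)[:,:2];print(P.mean(0));d=P[1]-P[2]+P[0]-P[3];print(np.degrees(np.arctan2(d[1],d[0])),np.linalg.norm(d)/2,np.linalg.norm(P[0]-P[1]))
g=P.mean(0);go(g[0],g[1],.006,158)
```

```text
[ 0.4364813  -0.00045099]
156.87886412023244 0.04495329444382118 0.03408963063419936
d [0.0001, -0.0009, 0.0818] r [0.03, 0.02, -0.31]
```

servo_tool([
  [[0,-0.001,0.025,0,0,0,1],[0,-0.001,0.05,0,0,0,1],[0,-0.001,0.07,0,0,0,1],[0,-0.001,0.08,0,0,0,1],[0,-0.001,0.081,0,0,0,1],[0,-0.001,0.081,0,0,0,-1],[0,-0.001,0.081,0,0,0,-1],[0,-0.001,0.081,0,0,0,-1],[0,-0.001,0.081,0,0,0,-1],[0,-0.001,0.081,0,0,0,-1],[0,-0.001,0.081,0,0,0,-1],[0,-0.001,0.081,0,0,0,-1],[0,-0.001,0.081,0,0,0,-1],[0,-0.001,0.081,0,0,0,-1],[0,-0.001,0.081,0,0,0,-1]],
], squeeze=35)

```text
time_s: 18.75
tool_pos: [0.4362, -0.0007, 0.0066]
tool_rot: [-180.0, 0.0, 157.8]
force: [0.0, -0.7, 2.1]
grip_width: 0.0358
```

Run:
```python
from h import *
go(.497,-.387,.10,90)
```

```text
d [-0.2023, -0.3347, -0.0934] r [-0.0, 0.0, 67.78]
```

servo_tool([
  [[0,0,-0.03,0,0,0,-1],[0,0,-0.07,0,0,0,-1],[0,0,-0.1,0,0,0,-1],[-0.02,-0.034,-0.1,0,0,7,-1],[-0.04,-0.067,-0.1,0,0,14,-1],[-0.06,-0.1,-0.1,0,0,21,-1],[-0.08,-0.134,-0.1,0,0,28,-1],[-0.1,-0.167,-0.1,0,0,35,-1],[-0.12,-0.2,-0.1,0,0,42,-1],[-0.14,-0.234,-0.1,0,0,49,-1],[-0.16,-0.267,-0.1,0,0,56,-1],[-0.18,-0.3,-0.1,0,0,63,-1],[-0.202,-0.335,-0.1,0,0,67.8,-1],[-0.202,-0.335,-0.08,0,0,67.8,-1],[-0.202,-0.335,-0.07,0,0,67.8,-1],[-0.202,-0.335,-0.07,0,0,67.8,-1],[-0.202,-0.335,-0.07,0,0,67.8,-1]],
])

```text
time_s: 20.45
tool_pos: [0.497, -0.3854, 0.0762]
tool_rot: [-180.0, -0.1, 90.1]
force: [-0.5, -0.3, -3.5]
grip_width: 0.0361
```

Run:
```python
from h import *
c=cam("wrist","w9");np.savez("w9.npz",**c);c=cam("side");f=c["frame"];cv2.imwrite("pics/s9.png",cv2.resize(f[224:384,170:330],None,fx=3.5,fy=3.5))
print(env.get_obs()["tool_pos"])
```

```text
[ 0.4974667  -0.3860513   0.07720836]
```

View pics/w9.png

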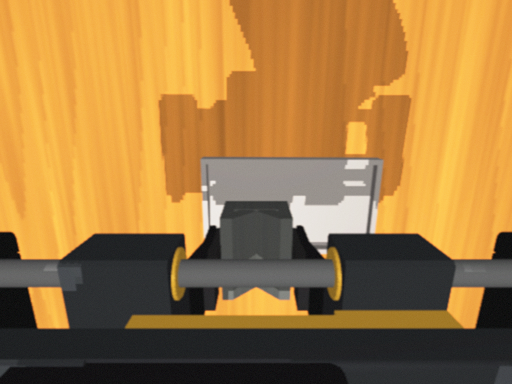

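View pics/s9.png

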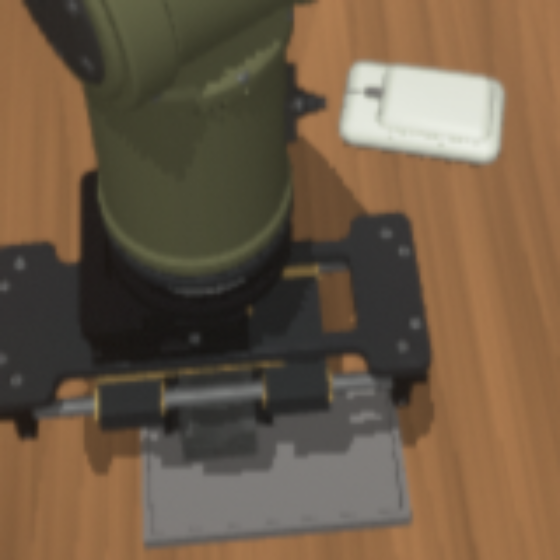

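The wide tray rim runs from (202,157) to (382,158) at its far side in w9, and the vee is held level.

Run:
```python
from h import *
c=dict(np.load("w9.npz"));f=c["frame"]
print(cast(c,[(202,157.5),(382,157.5),(208,163),(376,163)],.012)[:,:2])
cv2.imwrite("pics/z9.png",cv2.resize(f[145:260,190:395],None,fx=3.8,fy=3.8,interpolation=cv2.INTER_CUBIC))
S=cam("scene");g=S["frame"];cv2.imwrite("pics/z9s.png",cv2.resize(g[215:315,80:200],None,fx=5,fy=5,interpolation=cv2.INTER_CUBIC))
```

```text
[[ 0.45721888 -0.34494097]
 [ 0.59289632 -0.34456429]
 [ 0.46157542 -0.34911041]
 [ 0.58883689 -0.34875473]]
```

View pics/z9.png

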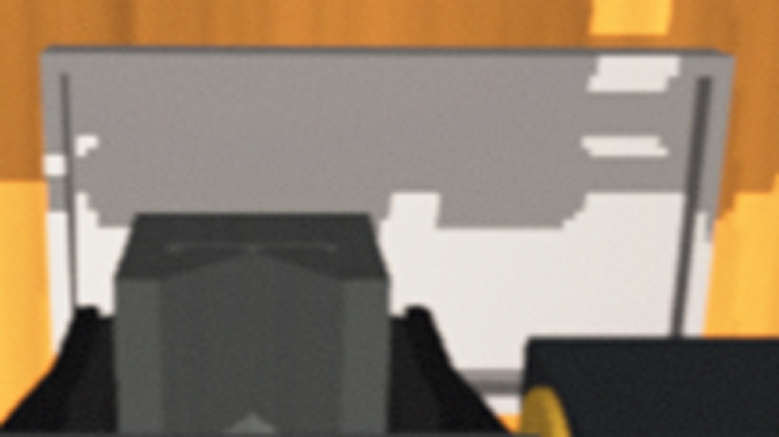

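View pics/z9s.png

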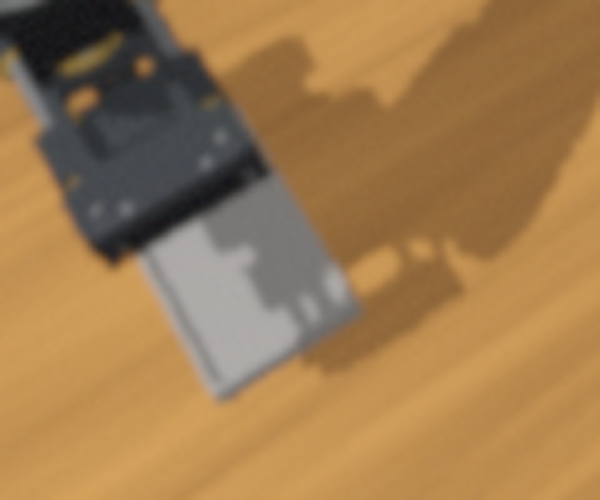

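servo_tool([
  [[0,0.0015,0.02,0,0,0,-1],[0,0.0015,0.04,0,0,0,-1],[0,0.0015,0.055,0,0,0,-1],[0,0.0015,0.061,0,0,0,-1],[0,0.0015,0.063,0,0,0,-1],[0,0.0015,0.064,0,0,0,-1],[0,0.0015,0.0645,0,0,0,-1],[0,0.0015,0.065,0,0,0,-1],[0,0.0015,0.065,0,0,0,-1]],
])

```text
time_s: 21.5
tool_pos: [0.4984, -0.3872, 0.012]
tool_rot: [180.0, 0.0, 90.0]
force: [-0.5, 0.1, -2.8]
grip_width: 0.0361
```

servo_tool([
  [[0,0,0.0005,0,0,0,-1],[0,0,0.001,0,0,0,-1],[0,0,0.0015,0,0,0,-1],[0,0,0.0015,0,0,0,-1]],
])

```text
time_s: 21.9
tool_pos: [0.4982, -0.3871, 0.0107]
tool_rot: [180.0, -0.0, 90.0]
force: [-0.9, 3.0, 3.7]
grip_width: 0.0359
```

servo_tool([
  [[0,0,0.0003,0,0,0,-1],[0,0,0.0003,0,0,0,-0.12],[0,0,0.0003,0,0,0,-0.08],[0,0,0.0003,0,0,0,-0.08],[0,0,0.0003,0,0,0,-0.08],[0,0,0.0003,0,0,0,-0.08]],
])

```text
time_s: 22.5
tool_pos: [0.4981, -0.3871, 0.0096]
tool_rot: [-180.0, 0.0, 90.0]
force: [-0.3, -0.4, -1.0]
grip_width: 0.04
```

servo_tool([
  [[0,0,-0.02,0,0,0,-0.08],[0,0,-0.05,0,0,0,0],[0,0,-0.09,0,0,0,1],[0.04,-0.004,-0.12,0,0,5,1],[0.085,-0.008,-0.12,0,0,10,1],[0.13,-0.012,-0.12,0,0,15,1],[0.175,-0.016,-0.12,0,0,20,1],[0.22,-0.02,-0.12,0,0,25,1],[0.265,-0.024,-0.12,0,0,30,1],[0.31,-0.028,-0.12,0,0,35,1],[0.355,-0.032,-0.12,0,0,40,1],[0.4,-0.036,-0.12,0,0,45,1],[0.445,-0.04,-0.12,0,0,50,1],[0.49,-0.044,-0.12,0,0,55,1],[0.535,-0.0465,-0.12,0,0,60,1],[0.575,-0.0465,-0.12,0,0,65,1],[0.599,-0.0465,-0.1,0,0,70,1],[0.599,-0.0465,-0.08,0,0,70,1],[0.599,-0.0465,-0.08,0,0,70,1],[0.599,-0.0465,-0.08,0,0,70,1]],
])

```text
time_s: 24.5
tool_pos: [0.4523, 0.2109, 0.0907]
tool_rot: [180.0, -0.0, 19.9]
force: [0.3, -0.2, -0.0]
grip_width: 0.087
```

Run:
```python
from h import *
c=cam("wrist","w10");np.savez("w10.npz",**c);c=cam("side");f=c["frame"];cv2.imwrite("pics/s10.png",cv2.resize(f[224:384,170:330],None,fx=3.5,fy=3.5))
print(env.get_obs()["tool_pos"])
```

```text
[0.45287913 0.21134308 0.09128758]
```

View pics/w10.png

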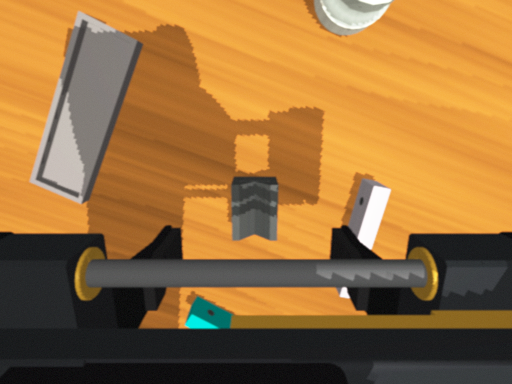

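View pics/s10.png

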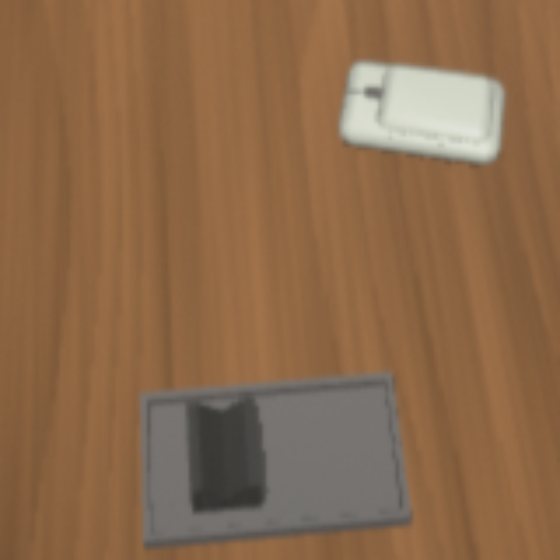

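The first vee sits flat in the tray. In w10 the second vee is aligned, with its top from (232,184) to (277,239), and the narrow tray is fully visible.

Run:
```python
from h import *
c=dict(np.load("w10.npz"))
P=cast(c,[(232.5,185),(277,184),(276.5,239),(232.5,240)],.03)[:,:2];print(P.mean(0));d=P[1]-P[2]+P[0]-P[3];print(np.degrees(np.arctan2(d[1],d[0])),np.linalg.norm(d)/2,np.linalg.norm(P[0]-P[1]))
g=P.mean(0);go(g[0],g[1],.006,20)
T=cast(c,[(80,13),(141,44),(83,202),(31,181)],.012)[:,:2];print(T.round(4),T.mean(0));d=T[1]-T[2]+T[0]-T[3];print(np.degrees(np.arctan2(d[1],d[0])),np.linalg.norm(d)/2,np.linalg.norm(T[0]-T[1]))
```

```text
[0.45052801 0.21116957]
19.628214927721235 0.04537847573717985 0.033871833698960144
d [-0.0025, -0.0005, 0.0853] r [-0.07, -0.12, -0.14]
[[0.5431 0.3765]
 [0.5384 0.3309]
 [0.4046 0.3473]
 [0.4079 0.3909]] [0.47349217 0.36137773]
-6.513274305701553 0.13541851623171153 0.04581759757392586
```

servo_tool([
  [[-0.002,0,0.025,0,0,0,1],[-0.002,0,0.05,0,0,0,1],[-0.002,0,0.07,0,0,0,1],[-0.002,0,0.08,0,0,0,1],[-0.002,0,0.0845,0,0,0,1],[-0.002,0,0.0845,0,0,0,-1],[-0.002,0,0.0845,0,0,0,-1],[-0.002,0,0.0845,0,0,0,-1],[-0.002,0,0.0845,0,0,0,-1],[-0.002,0,0.0845,0,0,0,-1],[-0.002,0,0.0845,0,0,0,-1],[-0.002,0,0.0845,0,0,0,-1],[-0.002,0,0.0845,0,0,0,-1],[-0.002,0,0.0845,0,0,0,-1],[-0.002,0,0.0845,0,0,0,-1]],
])

```text
time_s: 26.1
tool_pos: [0.4498, 0.2113, 0.0053]
tool_rot: [-180.0, -0.0, 20.0]
force: [-0.4, -0.2, 1.0]
grip_width: 0.0354
```

Run:
```python
from h import *
go(.554,-.387,.10,90)
```

```text
d [-0.1066, 0.5979, -0.0947] r [-0.0, -0.0, -70.01]
```

servo_tool([
  [[0,0,-0.03,0,0,0,-1],[0,0,-0.07,0,0,0,-1],[0,0,-0.11,0,0,0,-1],[-0.008,0.045,-0.11,0,0,-5,-1],[-0.016,0.09,-0.11,0,0,-10,-1],[-0.024,0.135,-0.11,0,0,-15,-1],[-0.032,0.18,-0.11,0,0,-20,-1],[-0.04,0.225,-0.11,0,0,-25,-1],[-0.048,0.27,-0.11,0,0,-30,-1],[-0.056,0.315,-0.11,0,0,-35,-1],[-0.064,0.36,-0.11,0,0,-40,-1],[-0.072,0.405,-0.11,0,0,-45,-1],[-0.08,0.45,-0.11,0,0,-50,-1],[-0.088,0.495,-0.11,0,0,-55,-1],[-0.098,0.55,-0.11,0,0,-62,-1],[-0.1065,0.598,-0.11,0,0,-70,-1],[-0.1065,0.598,-0.09,0,0,-70,-1],[-0.1065,0.598,-0.08,0,0,-70,-1],[-0.1065,0.598,-0.08,0,0,-70,-1],[-0.1065,0.598,-0.08,0,0,-70,-1]],
])

```text
time_s: 28.1
tool_pos: [0.5547, -0.3849, 0.0846]
tool_rot: [-180.0, -0.1, 90.1]
force: [0.4, 0.2, -3.6]
grip_width: 0.0359
```

Run:
```python
from h import *
c=cam("wrist","w11");np.savez("w11.npz",**c)
print(env.get_obs()["tool_pos"])
```

```text
[ 0.55514991 -0.38519237  0.0854244 ]
```

View pics/w11.png

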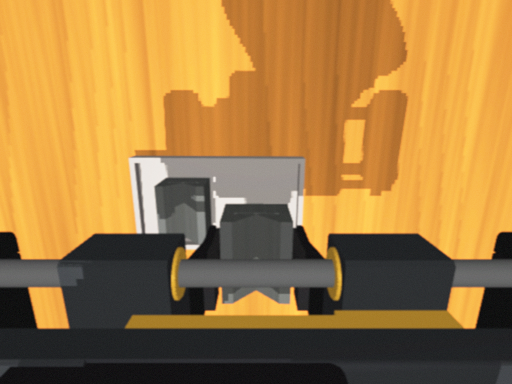

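The first vee is at (185,210) and the held one at (256,245). The tray's right rim is at x≈301. I'll check clearances.

Run:
```python
from h import *
c=dict(np.load("w11.npz"));print("vee1 right top",cast(c,[(210.5,186),(155,185),(212,225)],.034)[:,:2]);print("tray",cast(c,[(305,157.5),(131,157.5),(299,163)],.012)[:,:2])
f=c["frame"];cv2.imwrite("pics/z11.png",cv2.resize(f[145:260,120:325],None,fx=3.8,fy=3.8,interpolation=cv2.INTER_CUBIC))
```

```text
vee1 right top [[ 0.5225948  -0.36323025]
 [ 0.48225195 -0.36260476]
 [ 0.52257581 -0.39354326]]
tray [[ 0.59394944 -0.34550529]
 [ 0.4578113  -0.34590334]
 [ 0.58943767 -0.34985475]]
```

View pics/z11.png

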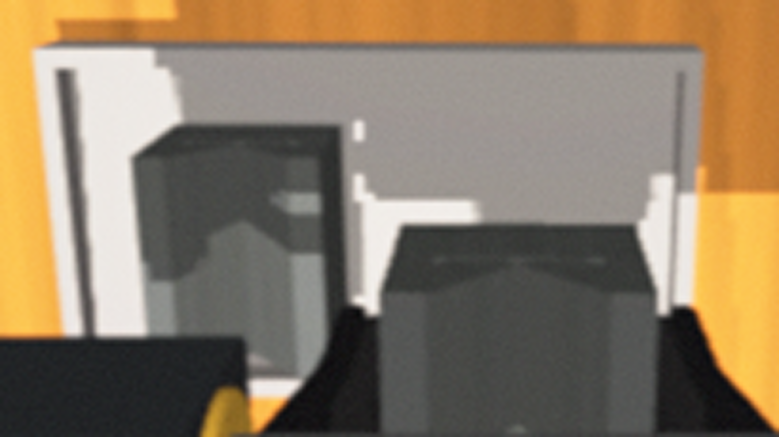

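servo_tool([
  [[-0.001,-0.001,0.02,0,0,0,-1],[-0.001,-0.001,0.04,0,0,0,-1],[-0.001,-0.001,0.06,0,0,0,-1],[-0.001,-0.001,0.068,0,0,0,-1],[-0.001,-0.001,0.071,0,0,0,-1],[-0.001,-0.001,0.0725,0,0,0,-1],[-0.001,-0.001,0.0735,0,0,0,-1],[-0.001,-0.001,0.074,0,0,0,-1],[-0.001,-0.001,0.074,0,0,0,-1]],
])

```text
time_s: 29.05
tool_pos: [0.5534, -0.3883, 0.0119]
tool_rot: [179.9, 0.0, 90.0]
force: [0.1, 0.4, -3.3]
grip_width: 0.0359
```

servo_tool([
  [[0,0.0005,0.0005,0,0,0,-1],[0,0.0005,0.001,0,0,0,-1],[0,0.0005,0.0015,0,0,0,-1],[0,0.0005,0.002,0,0,0,-1],[0,0.0005,0.002,0,0,0,-1]],
])

```text
time_s: 29.55
tool_pos: [0.5537, -0.3881, 0.0094]
tool_rot: [180.0, -0.0, 90.0]
force: [-0.8, -0.1, -2.7]
grip_width: 0.0357
```

servo_tool([
  [[0,0,0.0004,0,0,0,-1],[0,0,0.0008,0,0,0,-1],[0,0,0.0008,0,0,0,-1]],
])

```text
time_s: 29.85
tool_pos: [0.5536, -0.3881, 0.0094]
tool_rot: [180.0, -0.0, 90.0]
force: [-3.6, 2.0, 4.7]
grip_width: 0.0354
```

Contact felt (−3 → +4.7 N). Opening slightly.

servo_tool([
  [[0,0,0,0,0,0,-0.12],[0,0,0,0,0,0,-0.1],[0,0,0,0,0,0,-0.1],[0,0,0,0,0,0,-0.1],[0,0,0,0,0,0,-0.1]],
])

```text
time_s: 30.35
tool_pos: [0.5537, -0.3881, 0.0083]
tool_rot: [180.0, 0.0, 90.0]
force: [-0.4, -0.8, 0.0]
grip_width: 0.039
```

Run:
```python
from h import *
go(.4536,.118,.10,99)
```

```text
d [0.5061, -0.1002, -0.0917] r [0.0, 0.01, -9.01]
```

servo_tool([
  [[0,0,-0.02,0,0,0,-0.1],[0,0,-0.05,0,0,0,0],[0,0,-0.09,0,0,0,1],[0.04,-0.008,-0.12,0,0,7,1],[0.085,-0.017,-0.12,0,0,14,1],[0.13,-0.026,-0.12,0,0,21,1],[0.175,-0.035,-0.12,0,0,28,1],[0.22,-0.044,-0.12,0,0,35,1],[0.265,-0.053,-0.12,0,0,42,1],[0.31,-0.062,-0.12,0,0,49,1],[0.355,-0.071,-0.12,0,0,56,1],[0.4,-0.08,-0.12,0,0,63,1],[0.445,-0.09,-0.12,0,0,70,1],[0.48,-0.1,-0.12,0,0,77,1],[0.507,-0.1,-0.1,0,0,81.2,1],[0.507,-0.1,-0.08,0,0,81.2,1],[0.507,-0.1,-0.08,0,0,81.2,1],[0.507,-0.1,-0.08,0,0,81.2,1]],
])

```text
time_s: 32.15
tool_pos: [0.4533, 0.1188, 0.088]
tool_rot: [179.9, 0.0, 8.9]
force: [0.5, -1.1, 0.2]
grip_width: 0.0871
```

Run:
```python
from h import *
c=cam("wrist","w12");np.savez("w12.npz",**c);c=cam("side");f=c["frame"];cv2.imwrite("pics/s12.png",cv2.resize(f[224:384,170:330],None,fx=3.5,fy=3.5))
print(env.get_obs()["tool_pos"])
```

```text
[0.45455306 0.1179087  0.08901827]
```

View pics/w12.png

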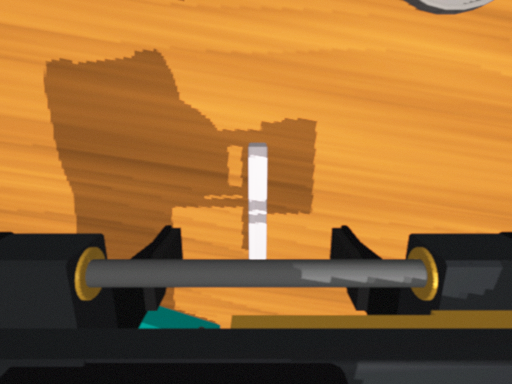

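View pics/s12.png

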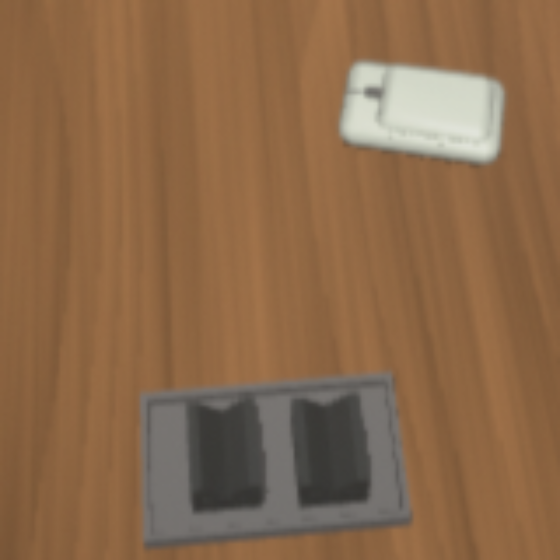

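Both vees sit flat in the wide tray. The bright bar runs vertically between the fingers at column 258, with its far end at row 147.

Run:
```python
from h import *
c=dict(np.load("w12.npz"));P=cast(c,[(258,149),(258,150),(258,255)],.028)[:,:2];print(P);d=P[0]-P[2];a=np.arctan2(d[1],d[0]);print(np.degrees(a),P[0]-.05*np.array([np.cos(a),np.sin(a)]))
f=c["frame"];cv2.imwrite("pics/z12.png",cv2.resize(f[135:260,200:320],None,fx=4,fy=4,interpolation=cv2.INTER_CUBIC))
g=P[0]-.05*np.array([np.cos(a),np.sin(a)]);go(g[0],g[1],.012,8.9)
```

```text
[[0.50104677 0.12469353]
 [0.50032369 0.12457859]
 [0.41634594 0.11123004]]
9.03180364233903 [0.4516667  0.11684439]
d [-0.0031, 0.0006, 0.077] r [-0.01, -0.07, -0.21]
```

View pics/z12.png

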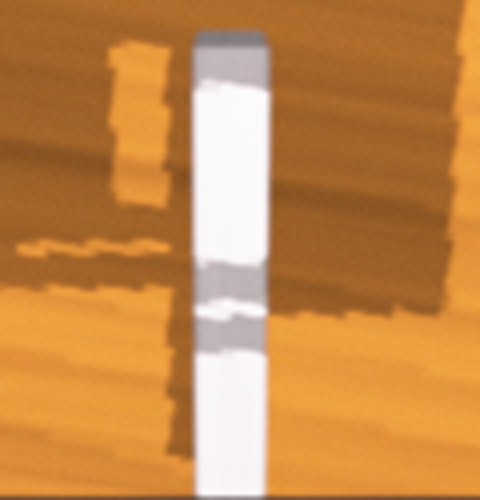

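servo_tool([
  [[0,0.0005,0.025,0,0,0,1],[0,0.0005,0.05,0,0,0,1],[0,0.0005,0.068,0,0,0,1],[0,0.0005,0.076,0,0,0,0.3],[0,0.0005,0.076,0,0,0,-0.3],[0,0.0005,0.076,0,0,0,-1],[0,0.0005,0.076,0,0,0,-1],[0,0.0005,0.076,0,0,0,-1],[0,0.0005,0.076,0,0,0,-1],[0,0.0005,0.076,0,0,0,-1],[0,0.0005,0.076,0,0,0,-1],[0,0.0005,0.076,0,0,0,-1],[0,0.0005,0.076,0,0,0,-1],[0,0.0005,0.076,0,0,0,-1],[0,0.0005,0.076,0,0,0,-1],[0,0.0005,0.076,0,0,0,-1]],
], squeeze=40)

```text
time_s: 33.85
tool_pos: [0.4538, 0.1184, 0.0124]
tool_rot: [180.0, -0.0, 8.8]
force: [0.2, 0.4, -0.2]
grip_width: 0.0137
```

Run:
```python
from h import *
go(.4745,.359,.10,-6.6)
```

```text
d [0.0571, -0.2346, -0.0876] r [0.0, -0.0, 15.38]
```

servo_tool([
  [[0,0,-0.02,0,0,0,-1],[0,0,-0.05,0,0,0,-1],[0,0,-0.09,0,0,0,-1],[0.008,-0.035,-0.1,0,0,2,-1],[0.017,-0.07,-0.1,0,0,4,-1],[0.026,-0.105,-0.1,0,0,6,-1],[0.034,-0.14,-0.1,0,0,9,-1],[0.043,-0.175,-0.1,0,0,12,-1],[0.052,-0.21,-0.1,0,0,14,-1],[0.057,-0.2345,-0.1,0,0,15.4,-1],[0.057,-0.2345,-0.08,0,0,15.4,-1],[0.057,-0.2345,-0.06,0,0,15.4,-1],[0.057,-0.2345,-0.06,0,0,15.4,-1],[0.057,-0.2345,-0.06,0,0,15.4,-1]],
])

```text
time_s: 35.25
tool_pos: [0.474, 0.3584, 0.0721]
tool_rot: [179.9, 0.0, -6.6]
force: [0.5, 0.6, -2.6]
grip_width: 0.0136
```

Run:
```python
from h import *
c=cam("wrist","w13");np.savez("w13.npz",**c);f=c["frame"];cv2.imwrite("pics/z13.png",cv2.resize(f[90:260,170:340],None,fx=3.5,fy=3.5,interpolation=cv2.INTER_CUBIC))
print(env.get_obs()["tool_pos"])
```

```text
[0.47471942 0.35877473 0.07298898]
```

View pics/w13.png

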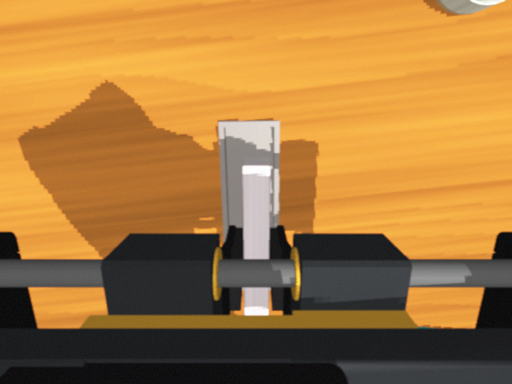

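View pics/z13.png

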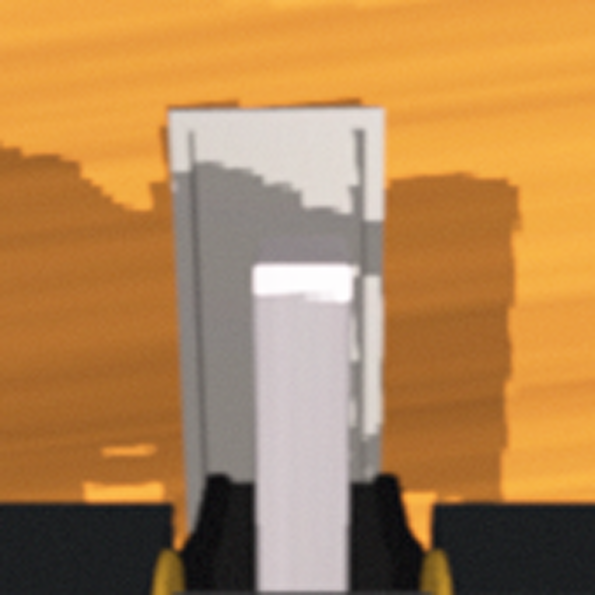

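The tray's far rim runs from z13 (170,108) to (383,110). The bar is nearer the right wall than the left, so I'll compute the offset.

Run:
```python
from h import *
c=dict(np.load("w13.npz"));q=lambda p:np.array(p)/3.5+[170,90]
P=cast(c,[q(p) for p in [(170,109),(384,109),(187,490),(379,470)]],.012);o=np.array([.4744,.3586,0])
A=R.from_euler("z",-6.6,degrees=True)
L=A.inv().apply(P-o)[:,:2];print("rim in bar frame (x along, y)",L.round(4))
B=cast(c,[q((254,265)),q((352,265)),q((256,590)),q((349,590))],.0885);print("bar",A.inv().apply(B-o)[:,:2].round(4))
```

```text
rim in bar frame (x along, y) [[ 0.0675  0.0267]
 [ 0.0676 -0.0171]
 [-0.0163  0.0257]
 [-0.0115 -0.0177]]
bar [[ 0.0491  0.0065]
 [ 0.0491 -0.0072]
 [-0.0011  0.0068]
 [-0.0011 -0.0074]]
```

servo_tool([
  [[-0.001,-0.004,0.02,0,0,-0.4,-1],[-0.001,-0.004,0.04,0,0,-0.4,-1],[-0.001,-0.004,0.049,0,0,-0.4,-1],[-0.001,-0.004,0.052,0,0,-0.4,-1],[-0.001,-0.004,0.054,0,0,-0.4,-1],[-0.001,-0.004,0.0545,0,0,-0.4,-1],[-0.001,-0.004,0.055,0,0,-0.4,-1],[-0.001,-0.004,0.055,0,0,-0.4,-1]],
])

```text
time_s: 36.1
tool_pos: [0.4742, 0.3632, 0.018]
tool_rot: [-180.0, -0.0, -6.2]
force: [-1.0, 0.1, -2.0]
grip_width: 0.0139
```

servo_tool([
  [[0,0,0.0005,0,0,0,-1],[0,0,0.001,0,0,0,-1],[0,0,0.001,0,0,0,-1]],
])

```text
time_s: 36.4
tool_pos: [0.4739, 0.3631, 0.0165]
tool_rot: [-180.0, -0.0, -6.2]
force: [0.5, 0.2, -1.3]
grip_width: 0.0136
```

servo_tool([
  [[0,0,0.0004,0,0,0,-1],[0,0,0.0008,0,0,0,-1],[0,0,0.0008,0,0,0,-1]],
])

```text
time_s: 36.7
tool_pos: [0.4739, 0.3631, 0.0165]
tool_rot: [-180.0, 0.0, -6.2]
force: [-3.5, -1.3, 4.9]
grip_width: 0.0135
```

servo_tool([
  [[0,0,0,0,0,0,-0.62],[0,0,0,0,0,0,-0.5],[0,0,0,0,0,0,-0.45],[0,0,0,0,0,0,-0.45],[0,0,-0.01,0,0,0,-0.45],[0,0,-0.03,0,0,0,-0.45],[0,0,-0.06,0,0,0,0],[0,0,-0.1,0,0,0,1],[0,0,-0.14,0,0,0,1],[-0.04,-0.04,-0.18,0,0,0,1],[-0.04,-0.08,-0.2,0,0,0,1],[-0.04,-0.12,-0.2,0,0,0,1],[-0.04,-0.14,-0.2,0,0,0,1],[-0.04,-0.14,-0.2,0,0,0,1],[-0.04,-0.14,-0.2,0,0,0,1]],
])

```text
time_s: 38.2
tool_pos: [0.4496, 0.5056, 0.2157]
tool_rot: [179.9, -0.1, -6.2]
force: [0.2, -1.1, 0.2]
grip_width: 0.0842
```

Run:
```python
from h import *
c=cam("side");f=c["frame"];cv2.imwrite("pics/s14.png",cv2.resize(f[80:384,140:400],None,fx=1.97,fy=1.97,interpolation=cv2.INTER_CUBIC))
c=cam("scene");f=c["frame"];cv2.imwrite("pics/c14.png",cv2.resize(f[100:310,90:380],None,fx=2.7,fy=2.7,interpolation=cv2.INTER_CUBIC))
```

```text
(no output)
```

View pics/s14.png

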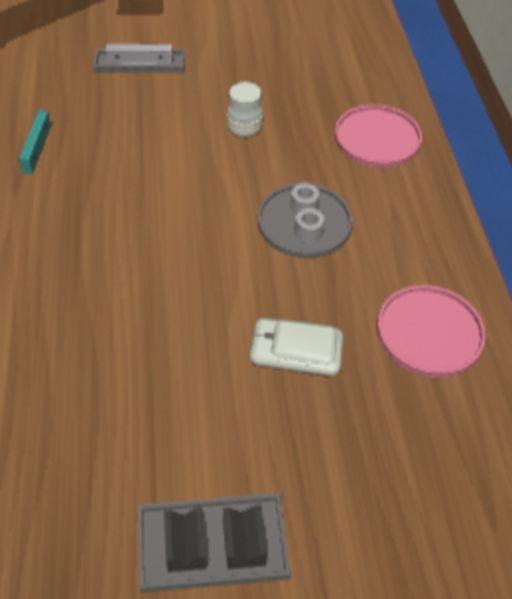

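View pics/c14.png

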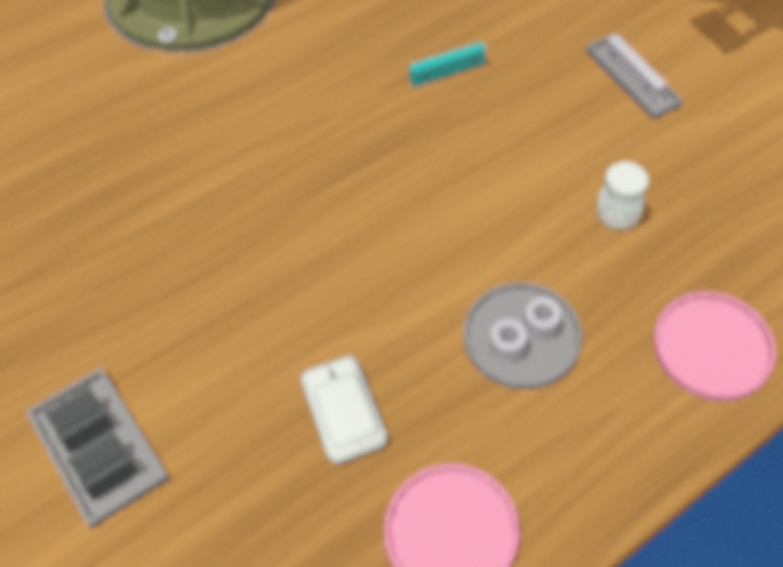

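Both views show the rings in the dish, the vees in the wide tray and the bar in the narrow tray. The jar and mouse look unmoved. I'll zoom in on the bar to be sure it isn't on the rim.

Run:
```python
from h import *
a=cam("side");b=cam("scene")
print(env.get_obs()["time_s"])
z=lambda f,x,y,w,h:cv2.resize(f[y:y+h,x:x+w],None,fx=7,fy=7,interpolation=cv2.INTER_CUBIC)
cv2.imwrite("pics/z15.png",np.hstack([z(a["frame"],185,95,55,42),z(b["frame"],302,106,48,42)]))
# where bar bottom-near edge on floor: visible near bottom edge in side view, and expected rim
t=np.radians(-6.2);u=np.array([np.cos(t),np.sin(t)]);v=np.array([-u[1],u[0]]);o=np.array([.474,.363])
for nm,c in(("side",a),("scene",b)):
    for z_ in(.032,.004):
        print(nm,z_,proj(c,[[*(o+sx*.05*u+sy*.007*v),z_] for sx,sy in((-1,-1),(1,-1),(1,1),(-1,1))]).round(1).tolist())
```

```text
38.4
side 0.032 [[193.1, 103.7], [226.6, 104.0], [226.9, 101.2], [193.6, 100.9]]
side 0.004 [[194.1, 111.3], [227.1, 111.6], [227.3, 108.8], [194.6, 108.5]]
scene 0.032 [[314.8, 113.4], [333.4, 131.8], [336.8, 130.2], [318.1, 111.9]]
scene 0.004 [[313.6, 119.5], [331.7, 137.8], [335.1, 136.2], [316.8, 118.1]]
```

View pics/z15.png

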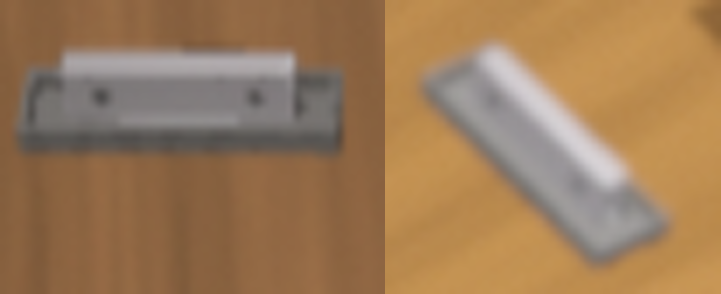

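The bar stands on the tray floor: its top matches the projected position for z = 32 mm, and the TCP rise at touch-down was 4 mm. Handing in.

```bash
python3 -c "
from cell import env
print(env.sign_off())"
```

```text
the job is handed in; nothing more can be done
None
```

I put all five pieces away and handed the job in at about 38 s. The order was both rings in the grey dish, both vee blocks side by side in the wide tray, then the bright parallel bar in the narrow tray. Each piece was lowered until I felt light contact (under about 8 N) before release.

- **Final views:** The side and scene pictures show every piece upright in its tray, none on another or on a rim. The jar and mouse look unmoved, though I did not measure their positions again. The gripper was clear and open.
- **Bar:** Its measured top position and the 4 mm height rise at touch-down both fit it standing on the tray floor.
- **Disagreement:** The views differed by about 5 mm on the narrow tray's centre across its width (y from 0.357 to 0.363 m). I used the wrist camera's value. Even at the worst figure the bar clears the wall by about 5 mm.

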